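# Snap the steel shell onto a mechanical seal on its assembly nest

## Robot

A 7-joint arm with a two-finger parallel gripper is mounted at the origin on the work surface. World frame = base frame: x ahead of the robot, y to its left, z up, the work surface at z = 0. Lengths are in m, angles in rad, forces in N, time in s.
With the tool pointing down it reaches from about 0.425 to 0.925 m from the base axis. Payload 6.8 kg.
Tool frame: the origin (TCP) lies on the front face of the gripper's body, between the roots of the fingers; the fingertips stand 73 mm ahead of it and the grasp point (between the pads) lies 54 mm ahead of it; z points along the fingers, y is the line along which they close (so a half turn about z gives the same grasp; the last joint's range is limited). The gripper opens to 85 mm and grips with 20 to 120 N. Pads are 22 mm wide; open, the fingers measure 114 mm over their backs; the gripper's body (76 mm by 85 mm) begins 54 mm behind the grasp point. The pads swing forward as they close: fully open they stand 13 mm farther back than shut.
Start: joints at [1.177, 0.477, 0.022, 1.555, -0.011, 1.109, -0.083], TCP at [0.19, -0.648, 0.304] pointing down, gripper open.
Joint ranges: [-2.96, 2.96], [-0.34, 2.1], [-1.41, 1.46], [0.24, 2.44], [-1.37, 4.51], [0.17, 1.92], [-2.96, 2.96]. Speed limits (rad/s): [2.39, 2.39, 3.14, 3.14, 3.14, 3.14, 3.14].

## Interface

Orientations are given as a unit quaternion [w, x, y, z].
In Python, from station import bot, optics gives the robot as it stands.
- The arm moves only by the tool drive_tool, never from a script. Its argument "deltas" is a list of rows, each an object with "gripper": the closure in counts, from 0 (fully open) to 255 (shut); "offset": the shift along the tool's x, y, z in units of 1000 mm (1.0 is 1000 mm), a list of three; "angular": the turn, a rotation vector about the tool's x, y, z in units of 45 degrees (1.0 is 45 degrees), a list of three. In form: [{"gripper": gripper, "offset": [dx, dy, dz], "angular": [rx, ry, rz]}, ...]. A call has 1 to 5 rows; each row is the pose to reach, as a shift and turn from the pose commanded when the call began, along the tool's axes at that moment; what a row does not reach only later rows make up. A row lasts 1/10 s, in which the tool goes at most 50 mm and 8.59 degrees, less where a joint would pass 70% of its speed; a pose out of reach is approached as far as the arm can. A call with a number of a shift or a turn outside -1 to 1 is refused whole. A call with a gripper value outside its range is refused whole. The fingers move at their own pace and stop on an object; "grip_force" is the grip in N (left out, the last holds). Time passes only in rows, so rows that repeat a pose let the fingers close. It gives the time, the measured TCP pose, the force, the opening and the grip force at its end, in the units of the state.
- bot.get_obs(): the state, without advancing time (a new reading comes with each control period).
- optics.read_camera(name): name is "scene" or "top" or "wrist"; returns the picture (480x640x3 uint8, blue, green, red); there is no depth.
- optics.camera_model(name): a dict with "fx", "fy", "cx", "cy" (pixels), "cam_to_world" (4x4, takes a point from camera to world coordinates). Camera axes: x right, y up, looking along -z (the intrinsics and any distortion apply to the point x, -y, -z); pixel columns grow to the right and rows downward; lengths in m; the calibration is good to about 2 mm. A picture is of the moment at which its call begins: read the wrist's pose just before it. camera_model takes no time and is no camera call; for the wrist camera it gives the pose at the moment of the call.
- bot.hand_in(): hands the job in; it is judged then, once.
The state is a dict: "t": time; "q": joint angles; "joint_vel": joint speeds; "joint_torque": joint torques, N m; "eef_pos": TCP position; "tool_rot": TCP orientation; "contact_force": force on the tool from outside, world axes, zero at the start; "torque": the same for the moment, N m; "gripper_width": opening from 0.0 (shut) to 1.0 (fully open); "grasp_force": force on a finger pad.
Only numpy, scipy, OpenCV 4.12 (cv2) and the standard library are available. Lean on these libraries where they do the work, as an engineer would, in place of code of your own. Each camera call takes 0.05 s, during which the arm holds its last target. There are 200 camera calls.

## Task

Put the bare seal head upright and fully down on the pilot of the green-footed assembly nest. Then push its steel shell down over it, past the snap of the sprung lugs, until the shell sits fully home on the rubber collar, and do not let go: finish with the gripper still on the shell, pressing it firmly down (10 N or more). Leave the other parts on the bench where they are.

Things in the scene. Friction and masses are not known exactly. Their poses are not given: they have to be found in the camera images.
- nest: Assembly nest, fixed to the bench. Origin: centre of its underside on the bench, z up. Round green foot 90 mm across, 12 mm high; green boss 56 mm across up to 36 mm; steel column 40 mm across up to a flat shoulder at 70 mm; on it a steel pilot pin 19 mm in diameter standing 18 mm above the shoulder (its top a round dome).
- nest_seat (a point): Centre of the nest's shoulder, 70 mm above the bench, at the foot of the pilot: the seal head's origin belongs here, the pilot inside its bore.
- seal_head: Bare seal head, upright, 0.2 kg. Origin: centre of its underside; z up, along its axis. Black rubber collar 45 mm in diameter, 22 mm high, with a thin steel band (grip it here); above it a steel neck 34 mm in diameter up to 40 mm and a dark carbon nose up to 44 mm. The bore, 22 mm in diameter, takes the whole pilot from below.
- collar_top (a point): Point on the seal head's axis, 22 mm above its origin, level with the flat top of the rubber collar: the origin of the shell comes here when it is home. 9 mm higher, four small round sprung lugs stand out of the neck, 41 mm across over opposite lugs, at 45 degrees to the head's x and y axes.
- shell: Bright steel retainer shell, a round cup standing mouth down, 47 mm in outer diameter, 28 mm high, 0.07 kg, with a 26 mm hole in its flat top. Origin: centre of its lower rim (the mouth); z up, along its axis. The mouth is 41 mm wide and tapers to an inner bead 36 mm across. Any yaw will do.
- shell_top (a point): Centre of the shell's top, 28 mm above its origin. Lowered over the neck, the shell first meets the lugs about 10 mm short of home. Pushed on, the force grows to some 7 to 20 N until it is about 5 mm short; there the lugs spring out behind the bead, the force suddenly drops, and it goes on to its hard stop on the collar.
- finished_seal: A bystander: finished seal, 47 mm in diameter, 50 mm high, shell already on. Origin: centre of its underside.
- carbon_ring: A bystander: loose dark carbon ring, 32 mm across, 10 mm high. Origin: centre of its underside.
- large_head: A bystander: bare seal head of a larger size, 60 mm in diameter, 56 mm high. Origin: centre of its underside.
- large_shell: A bystander: steel shell of the larger size, 62 mm in diameter, 36 mm high. Origin: centre of its underside.

How it is judged:
By the outcome, as a careful person would: the job done as asked, in the order asked, and still so for the second after the job is handed in, while the arm keeps its last pose, push and grip.
It also fails if it takes over 70 s, if anything falls off the work surface, if the arm or the gripper's body presses on something with over 40 N, if the wrist force passes 120 N, or if a joint passes its speed limit or range.

## Working session

There is one attempt and no reset: what is moved stays moved. The work goes in short steps, Python scripts to look and compute and a tool call to move; the robot and the scene stay as the last step left them, time stands still between calls to the robot, and variables do not carry over. Pictures are saved under pics/ and viewed, at most 10 in all, crops included, and the job is handed in when it is done.

Besides the shell and the picture viewer there is one more tool, called after ">>>" as name(argument=value, ...) on one line, values as JSON. drive_tool: Moves the arm, as the interface text tells. Its arguments: {"type":"object","properties":{"deltas":{"type":"array"},"grip_force":{"type":"number"}},"required":["deltas"]}

```bash
mkdir -p pics; ls; python3 - <<'E'
from station import bot, optics
import cv2,numpy as np
o=bot.get_obs();print({k:np.round(v,3) for k,v in o.items()})
a=optics.read_camera("scene");b=optics.read_camera("top")
cv2.imwrite("pics/scene.png",a);cv2.imwrite("pics/top.png",b)
for n in("scene","top","wrist"):print(n,optics.camera_model(n))
E
```

```text
pics
{'t': np.float64(0.0), 'q': array([ 1.177,  0.478,  0.022,  1.556, -0.012,  1.109, -0.083]), 'joint_vel': array([ 0.   ,  0.001, -0.   ,  0.001,  0.001,  0.   ,  0.   ]), 'joint_torque': array([-1.0000e-03, -5.9645e+01,  1.6070e+00, -2.8119e+01,  1.2000e-02,
        9.0000e-03, -0.0000e+00]), 'eef_pos': array([ 0.19 , -0.647,  0.303]), 'tool_rot': array([-0.001,  0.99 ,  0.142, -0.   ]), 'contact_force': array([0.104, 0.474, 0.065]), 'torque': array([-0.019, -0.009, -0.064]), 'grasp_force': np.float64(0.0), 'gripper_width': np.float64(0.997)}
scene {'fx': 555.8698237793835, 'fy': 555.8698237793835, 'cx': 320.4654262610667, 'cy': 238.7935679424274, 'cam_to_world': array([[-0.79979917, -0.35818595,  0.4816888 ,  1.09563277],
       [ 0.59988838, -0.50546909,  0.62018943,  0.66607254],
       [ 0.02133566,  0.78498651,  0.61914535,  0.72435484],
       [ 0.        ,  0.        ,  0.        ,  1.        ]])}
top {'fx': 495.37902906279356, 'fy': 495.37902906279356, 'cx': 325.18905766129956, 'cy': 239.01081530304384, 'cam_to_world': array([[-2.86517935e-04,  9.87146670e-01, -1.59816677e-01,
         4.59243475e-01],
       [-9.99320196e-01, -6.17436234e-03, -3.63458818e-02,
        -3.75070924e-03],
       [-3.68654823e-02,  1.59697619e-01,  9.86477373e-01,
         8.67838814e-01],
       [ 0.00000000e+00,  0.00000000e+00,  0.00000000e+00,
         1.00000000e+00]])}
wrist {'fx': 366.62288552201215, 'fy': 366.62288552201215, 'cx': 316.54000551054173, 'cy': 236.420741192985, 'cam_to_world': array([[ 0.28091227,  0.91268002,  0.2968223 ,  0.26665443],
       [-0.95973075,  0.26787239,  0.08462423, -0.62522178],
       [-0.00227566, -0.30864147,  0.95117573,  0.37234756],
       [ 0.        ,  0.        ,  0.        ,  1.        ]])}
```

View pics/scene.png

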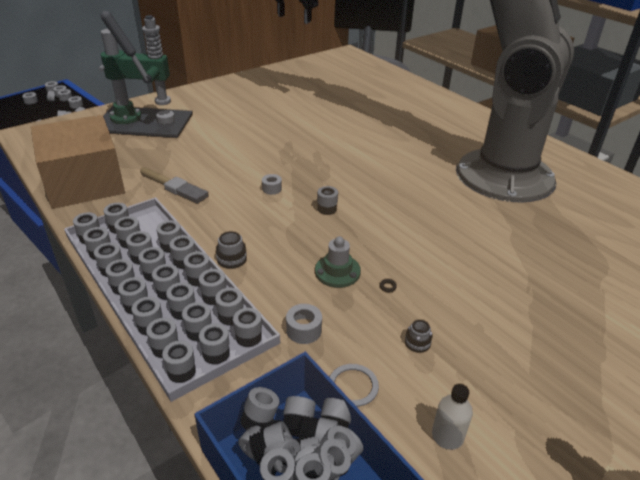

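View pics/top.png

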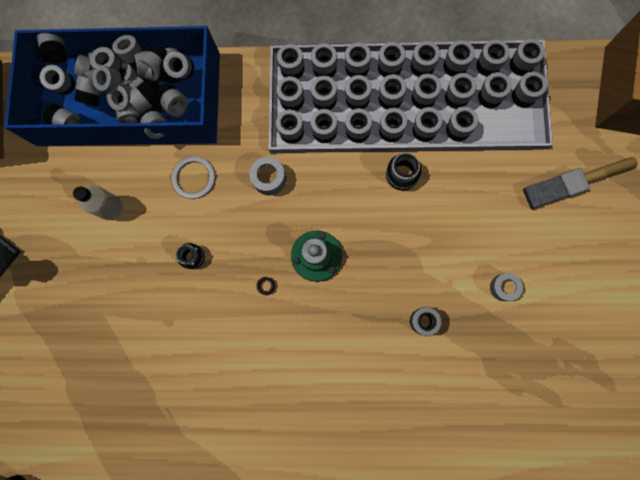

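The scene view shows the nest at (338,262), bare head at (419,335), shell at (271,184), finished seal at (327,200) and carbon ring at (388,285). In the top view the nest is at (316,253), head (190,256), shell (508,287) and finished seal (426,321). The large head is at (404,172) and the large shell at (268,176).

```bash
cat > h.py <<'E'
from station import bot, optics
import cv2,numpy as np
from scipy.spatial.transform import Rotation as R
def ray(m,u,v):
    T=np.array(m["cam_to_world"]);d=T[:3,:3]@[(u-m["cx"])/m["fx"],-(v-m["cy"])/m["fy"],-1]
    return T[:3,3],d
def onz(m,u,v,z):
    c,d=ray(m,u,v);return c+d*(z-c[2])/d[2]
def proj(m,p):
    T=np.array(m["cam_to_world"]);q=T[:3,:3].T@(np.array(p)-T[:3,3])
    return m["cx"]-m["fx"]*q[0]/q[2], m["cy"]+m["fy"]*q[1]/q[2]
def tool():
    o=bot.get_obs();q=o["tool_rot"];return np.array(o["eef_pos"]),R.from_quat([q[1],q[2],q[3],q[0]])
def to_tool(p):
    e,r=tool();return r.inv().apply(np.array(p)-e)
E
python3 - <<'E'
from h import *
m=optics.camera_model("top");s=optics.camera_model("scene")
b=cv2.imread("pics/top.png");a=cv2.imread("pics/scene.png")
for n,im,mm in(("top",b,m),("scene",a,s)):
    hsv=cv2.cvtColor(im,cv2.COLOR_BGR2HSV);g=cv2.inRange(hsv,(50,80,20),(90,255,255))
    if n=="scene": g[:220]=0
    c=max(cv2.findContours(g,0,2)[0],key=cv2.contourArea);e=cv2.fitEllipse(cv2.convexHull(c));print(n,"foot",e,onz(mm,*e[0],.010))
for n,t,sc,z in(("pilot",(314,249),(339,240),.088),("head nose",(190,255),(420,325),.044),("shell top",(508,287),(271,178),.028),("fin",(426,321),(327,191),.05)):
    print(n,onz(m,*t,z).round(4),onz(s,*sc,z).round(4))
e,r=tool();print(r.as_matrix().round(3))
E
```

```text
top foot ((315.95648193359375, 255.46881103515625), (50.08955764770508, 50.33722686767578), 78.71726989746094) [0.56919029 0.04400641 0.01      ]Traceback (most recent call last):
  File "<stdin>", line 7, in <module>
ValueError: max() iterable argument is empty
```

```bash
python3 - <<'E'
from h import *
m=optics.camera_model("top");s=optics.camera_model("scene")
for n,t,sc,z in(("foot",(316,255.5),(338,269),.01),("pilot",(314,249),(339,240),.088),("head nose",(190,255),(420,325),.044),("shell top",(508,287),(271,178),.028),("fin",(426,321),(327,191),.05),("largehead",(404,167),(231,239),.056)):
    print(n,onz(m,*t,z).round(4),onz(s,*sc,z).round(4))
e,r=tool();print(r.as_matrix().round(3))
b=cv2.imread("pics/top.png")[200:330,140:540]
cv2.imwrite("pics/tc.png",cv2.resize(b,None,fx=2,fy=2,interpolation=2))
E
```

```text
foot [0.5691 0.0439 0.01  ] [0.5689 0.0461 0.01  ]
pilot [0.5696 0.0428 0.088 ] [0.5748 0.0513 0.088 ]
head nose [0.5667 0.2558 0.044 ] [0.5701 0.2651 0.044 ]
shell top [ 0.5122 -0.2782  0.028 ] [ 0.5105 -0.2823  0.028 ]
fin [ 0.4563 -0.1368  0.05  ] [ 0.4574 -0.1369  0.05  ]
largehead [ 0.7133 -0.1072  0.056 ] [ 0.717  -0.1028  0.056 ]
[[ 0.959  0.282 -0.001]
 [ 0.282 -0.959  0.002]
 [-0.    -0.002 -1.   ]]
```

>>> drive_tool(deltas=[{"gripper": 0,"offset": [0.04,-0.026,0],"angular": [0,0,0]},{"gripper": 0,"offset": [0.08,-0.052,0],"angular": [0,0,0]},{"gripper": 0,"offset": [0.12,-0.078,0],"angular": [0,0,0]},{"gripper": 0,"offset": [0.16,-0.104,0],"angular": [0,0,0]},{"gripper": 0,"offset": [0.2,-0.13,0],"angular": [0,0,0]}])

```text
t: 0.6
eef_pos: [0.3464, -0.4647, 0.3036]
tool_rot: [-0.0, 0.99, 0.142, -0.0]
contact_force: [0.6, -0.5, 0.3]
gripper_width: 1.001
grasp_force: 0.0
```

>>> drive_tool(deltas=[{"gripper": 0,"offset": [0.04,-0.026,0],"angular": [0,0,0]},{"gripper": 0,"offset": [0.08,-0.052,0],"angular": [0,0,0]},{"gripper": 0,"offset": [0.12,-0.078,0],"angular": [0,0,0]},{"gripper": 0,"offset": [0.16,-0.104,0],"angular": [0,0,0]},{"gripper": 0,"offset": [0.2,-0.13,0],"angular": [0,0,0]}])

```text
t: 1.1
eef_pos: [0.5015, -0.2837, 0.3037]
tool_rot: [-0.0, 0.99, 0.142, -0.0]
contact_force: [0.7, -0.2, -0.6]
gripper_width: 1.003
grasp_force: 0.0
```

```bash
cat > look.py <<'E'
from h import *
import sys,pickle
def look(n):
    m=optics.camera_model("wrist");im=optics.read_camera("wrist");cv2.imwrite(f"pics/{n}.png",im);pickle.dump(m,open(f"pics/{n}.pkl","wb"));return m,im
if __name__=="__main__":
    look(sys.argv[1]);e,r=tool()
    for a in sys.argv[2:]:
        t=np.array([float(x) for x in a.split(",")]);print(t,to_tool(t).round(4))
E
python3 look.py w1 0.569,0.0435,0.304 0.567,0.256,0.304
```

```text
[0.569  0.0435 0.304 ] [ 0.1518 -0.2867  0.0017]
[0.567 0.256 0.304] [ 0.212  -0.4905  0.0027]
```

View pics/w1.png

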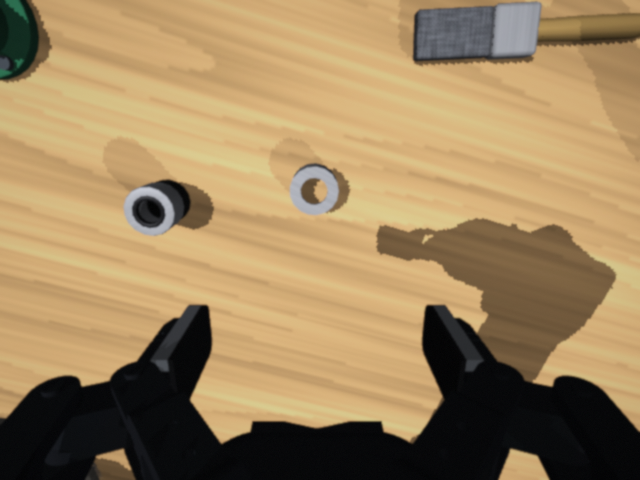

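The wrist view shows the shell's ring top at (314,190) and the finished seal at (155,208), with nothing close to the shell. Next, the nest.

>>> drive_tool(deltas=[{"gripper": 0,"offset": [0.02,-0.038,0],"angular": [0,0,0]},{"gripper": 0,"offset": [0.04,-0.076,0],"angular": [0,0,0]},{"gripper": 0,"offset": [0.06,-0.114,0],"angular": [0,0,0]},{"gripper": 0,"offset": [0.08,-0.152,0],"angular": [0,0,0]},{"gripper": 0,"offset": [0.1,-0.19,0],"angular": [0,0,0]}])

```text
t: 1.65
eef_pos: [0.543, -0.0735, 0.3037]
tool_rot: [0.0, 0.99, 0.142, -0.0]
contact_force: [0.8, -0.4, -0.3]
gripper_width: 0.999
grasp_force: 0.0
```

>>> drive_tool(deltas=[{"gripper": 0,"offset": [0.02,-0.038,0],"angular": [0,0,0]},{"gripper": 0,"offset": [0.04,-0.076,0],"angular": [0,0,0]},{"gripper": 0,"offset": [0.05,-0.096,0],"angular": [0,0,0]},{"gripper": 0,"offset": [0.05,-0.096,0],"angular": [0,0,0]}])

```text
t: 2.05
eef_pos: [0.564, 0.0359, 0.3037]
tool_rot: [-0.001, 0.989, 0.146, 0.0]
contact_force: [0.2, -0.5, 0.5]
gripper_width: 0.997
grasp_force: 0.0
```

```bash
python3 look.py w2 0.567,0.256,0.304
```

```text
[0.567 0.256 0.304] [ 0.0666 -0.2129 -0.0004]
```

View pics/w2.png

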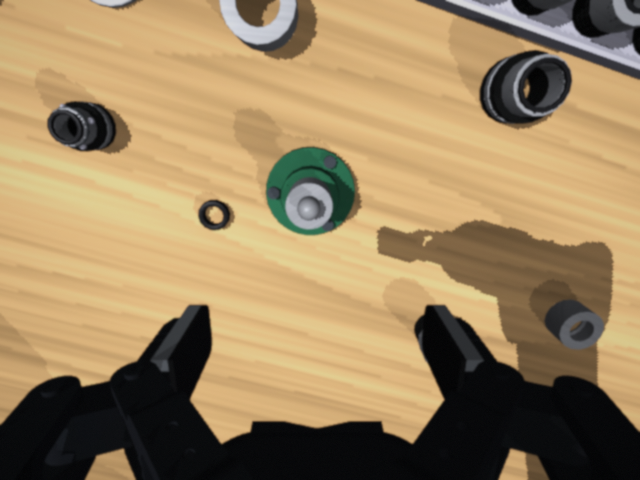

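The view shows the nest foot at (312,190), with shoulder and pilot at (309,207). The head is at (80,126) and the carbon ring at (215,214).

```bash
python3 - <<'E'
from h import *
import pickle
def ld(n):return cv2.imread(f"pics/{n}.png"),pickle.load(open(f"pics/{n}.pkl","rb"))
im,m=ld("w2");hsv=cv2.cvtColor(im,cv2.COLOR_BGR2HSV)
g=cv2.inRange(hsv,(50,80,20),(90,255,255));g[300:]=0
c=max(cv2.findContours(g,0,2)[0],key=cv2.contourArea);e=cv2.fitEllipse(cv2.convexHull(c));print("foot",e,onz(m,*e[0],.012))
roi=np.zeros_like(g);cv2.circle(roi,(309,206),36,255,-1)
s=cv2.inRange(hsv,(0,0,70),(180,60,255))&roi
c=max(cv2.findContours(s,0,2)[0],key=cv2.contourArea);e=cv2.fitEllipse(cv2.convexHull(c));print("steel",e,onz(m,*e[0],.07),"pilot",onz(m,309,209,.086))
im,m=ld("w1");hsv=cv2.cvtColor(im,cv2.COLOR_BGR2HSV)
s=cv2.inRange(hsv,(0,0,120),(180,50,255));roi=np.zeros_like(s);cv2.circle(roi,(314,190),40,255,-1);s&=roi
c=max(cv2.findContours(s,0,2)[0],key=cv2.contourArea);e=cv2.fitEllipse(cv2.convexHull(c));print("shell",e,onz(m,*e[0],.028))
E
```

```text
foot ((310.02728271484375, 190.60824584960938), (86.3422622680664, 87.19952392578125), 99.18863677978516) [0.57204719 0.04562903 0.012     ]
steel ((310.5226745605469, 206.93231201171875), (47.060218811035156, 58.99372100830078), 142.87542724609375) [0.5697392  0.04332594 0.07      ] pilot [0.57148112 0.04480871 0.086     ]
shell ((313.72705078125, 190.2697296142578), (48.42747116088867, 49.46193313598633), 109.58358001708984) [ 0.51390188 -0.27732303  0.028     ]
```

>>> drive_tool(deltas=[{"gripper": 0,"offset": [0.014,-0.042,0.01],"angular": [0,0,0]},{"gripper": 0,"offset": [0.028,-0.084,0.02],"angular": [0,0,0]},{"gripper": 0,"offset": [0.042,-0.126,0.03],"angular": [0,0,0]},{"gripper": 0,"offset": [0.056,-0.168,0.04],"angular": [0,0,0]},{"gripper": 0,"offset": [0.066,-0.212,0.05],"angular": [0,0,0]}])

```text
t: 2.6
eef_pos: [0.5687, 0.2522, 0.2532]
tool_rot: [0.001, 0.99, 0.141, 0.0]
contact_force: [-0.4, -0.7, 0.7]
gripper_width: 1.003
grasp_force: 0.0
```

>>> drive_tool(deltas=[{"gripper": 0,"offset": [0,0,0],"angular": [0,0,0]},{"gripper": 0,"offset": [0,0,0],"angular": [0,0,0]}])

```text
t: 2.8
eef_pos: [0.5676, 0.2526, 0.2531]
tool_rot: [0.001, 0.99, 0.143, -0.001]
contact_force: [-0.1, 0.5, 0.9]
gripper_width: 1.001
grasp_force: 0.0
```

```bash
python3 look.py w3 0.567,0.256,0.1
```

```text
[0.567 0.256 0.1  ] [ 0.0004 -0.0053  0.1534]
```

View pics/w3.png

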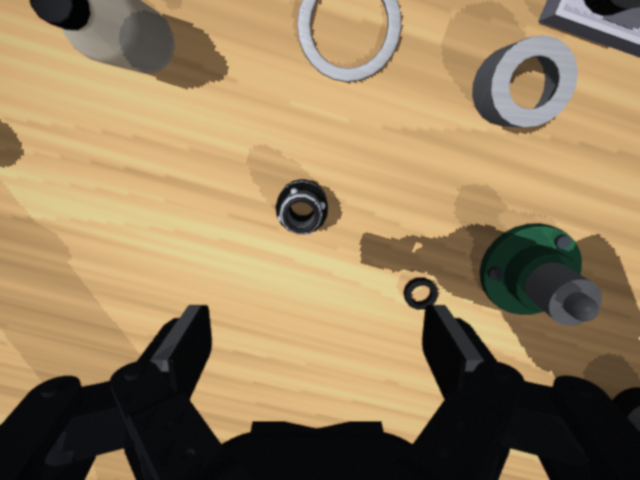

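The view shows the head at (303,207) and the carbon ring at (421,293), which lies clear of the closing line.

```bash
python3 - <<'E'
from h import *
import pickle
im=cv2.imread("pics/w3.png");m=pickle.load(open("pics/w3.pkl","rb"))
hsv=cv2.cvtColor(im,cv2.COLOR_BGR2HSV)
s=255-cv2.inRange(hsv,(5,60,60),(30,255,255));roi=np.zeros_like(s);cv2.circle(roi,(302,207),34,255,-1);s&=roi
s=cv2.morphologyEx(s,cv2.MORPH_OPEN,np.ones((5,5)))
c=max(cv2.findContours(s,0,2)[0],key=cv2.contourArea);e=cv2.fitEllipse(cv2.convexHull(c));print(e,onz(m,*e[0],.02),onz(m,303,209,.044))
ee,r=tool();p=onz(m,*e[0],.022);print(to_tool([p[0],p[1],.078]))
k=s[150:260,240:370];print([tuple(c.min(0)[0])+tuple(c.max(0)[0])])
for t in((p[0],p[1],0),): print(proj(m,t),proj(m,(t[0],t[1],.044)))
E
```

```text
((301.7450866699219, 206.8022003173828), (51.26740646362305, 54.42247772216797), 6.97581672668457) [0.57123197 0.26642812 0.02      ] [0.57559723 0.2656857  0.044     ]
[ 0.00787094 -0.01405555  0.17541793]
[(np.int32(277), np.int32(180), np.int32(327), np.int32(233))]
(np.float64(302.6791121614924), np.float64(201.0799767834964)) (np.float64(300.6748511429457), np.float64(213.35890243583015))
```

>>> drive_tool(deltas=[{"gripper": 0,"offset": [0.007,-0.0135,0.03],"angular": [0,0,0]},{"gripper": 0,"offset": [0.007,-0.0135,0.06],"angular": [0,0,0]},{"gripper": 0,"offset": [0.007,-0.0135,0.09],"angular": [0,0,0]},{"gripper": 0,"offset": [0.007,-0.0135,0.1],"angular": [0,0,0]},{"gripper": 0,"offset": [0.007,-0.0135,0.1],"angular": [0,0,0]}])

```text
t: 3.35
eef_pos: [0.5707, 0.2656, 0.1528]
tool_rot: [0.001, 0.99, 0.141, -0.001]
contact_force: [0.3, -0.3, 0.8]
gripper_width: 1.002
grasp_force: 0.0
```

```bash
python3 look.py w4 0.5715,0.266,0.078
```

```text
[0.5715 0.266  0.078 ] [0.     0.0005 0.0763]
```

View pics/w4.png

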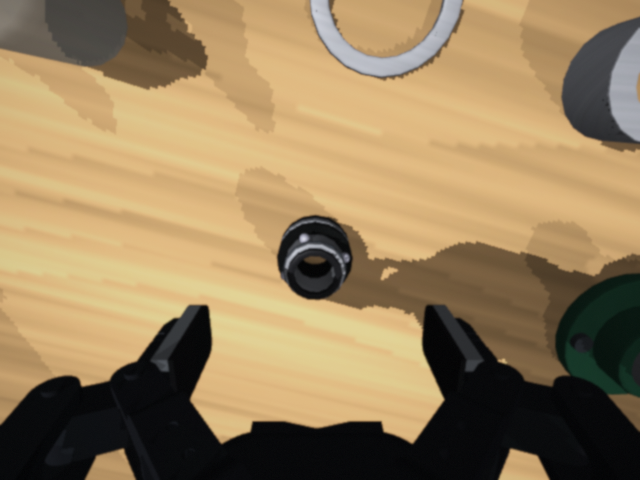

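The head sits centred between the fingers, nose at (315,273) and collar at (315,253).

```bash
python3 - <<'E'
from h import *
import pickle
m=pickle.load(open("pics/w4.pkl","rb"))
print(onz(m,315,251,.022),onz(m,316,272,.044), proj(m,(.5715,.266,.044)),proj(m,(.5715,.266,.022)))
E
```

```text
[0.57571722 0.26757502 0.022     ] [0.57239918 0.26600352 0.044     ] (np.float64(315.5334819859545), np.float64(273.50682723035646)) (np.float64(315.5904683792386), np.float64(258.1958170679112))
```

>>> drive_tool(deltas=[{"gripper": 0,"offset": [0.001,0,0.03],"angular": [0,0,0]},{"gripper": 0,"offset": [0.001,0,0.055],"angular": [0,0,0]},{"gripper": 0,"offset": [0.001,0,0.07],"angular": [0,0,0]},{"gripper": 0,"offset": [0.001,0,0.075],"angular": [0,0,0]},{"gripper": 0,"offset": [0.001,0,0.075],"angular": [0,0,0]}])

```text
t: 3.9
eef_pos: [0.572, 0.2685, 0.0795]
tool_rot: [-0.0, 0.99, 0.142, 0.0]
contact_force: [-0.2, 0.3, -0.8]
gripper_width: 1.0
grasp_force: 0.0
```

>>> drive_tool(deltas=[{"gripper": 255,"offset": [0,0,0],"angular": [0,0,0]},{"gripper": 255,"offset": [0,0,0],"angular": [0,0,0]},{"gripper": 255,"offset": [0,0,0],"angular": [0,0,0]},{"gripper": 255,"offset": [0,0,0],"angular": [0,0,0]},{"gripper": 255,"offset": [0,0,0],"angular": [0,0,0]}], grip_force=50)

```text
t: 4.4
eef_pos: [0.5722, 0.2683, 0.0804]
tool_rot: [0.0, 0.99, 0.142, 0.001]
contact_force: [-1.9, -1.5, 6.6]
gripper_width: 0.503
grasp_force: 50.0
```

>>> drive_tool(deltas=[{"gripper": 255,"offset": [0,0,0],"angular": [0,0,0]},{"gripper": 255,"offset": [0,0,0],"angular": [0,0,0]},{"gripper": 255,"offset": [0,0,0],"angular": [0,0,0]}])

```text
t: 4.7
eef_pos: [0.5723, 0.2684, 0.0804]
tool_rot: [0.0, 0.99, 0.142, 0.001]
contact_force: [-0.8, -2.4, 7.3]
gripper_width: 0.501
grasp_force: 50.0
```

>>> drive_tool(deltas=[{"gripper": 255,"offset": [0,0,-0.02],"angular": [0,0,0]},{"gripper": 255,"offset": [0,0,-0.05],"angular": [0,0,0]},{"gripper": 255,"offset": [0,0,-0.09],"angular": [0,0,0]},{"gripper": 255,"offset": [0,0,-0.13],"angular": [0,0,0]},{"gripper": 255,"offset": [0,0,-0.13],"angular": [0,0,0]}])

```text
t: 5.2
eef_pos: [0.574, 0.2702, 0.2152]
tool_rot: [-0.002, 0.99, 0.142, 0.005]
contact_force: [0.4, 0.4, -2.5]
gripper_width: 0.505
grasp_force: 51.9
```

```bash
python3 look.py w5 0.571,0.0445,0.21; python3 -c "
from h import *
o=bot.get_obs();print(o['gripper_width'],o['contact_force'])"
```

```text
[0.571  0.0445 0.21  ] [-0.0651  0.2152  0.0016]
0.5053692980065342 [-0.19161192  0.03141096 -3.4204997 ]
```

View pics/w5.png

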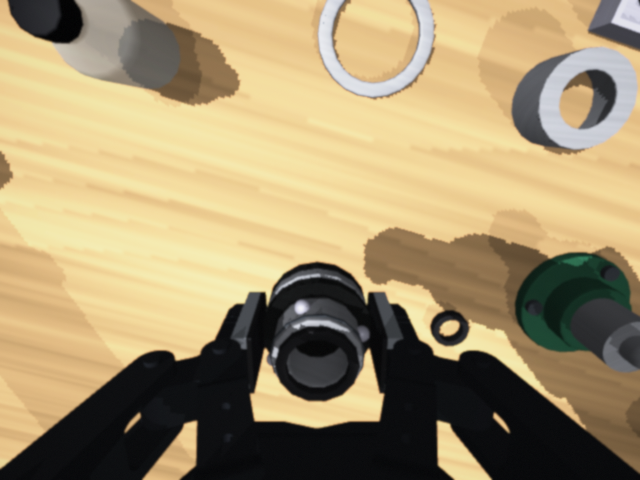

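The head is held between the pads, upright, with the nose at (318,362).

```bash
python3 - <<'E'
from h import *
import pickle
m=pickle.load(open("pics/w5.pkl","rb"))
e,r=tool()
im=cv2.imread("pics/w5.png")
print(to_tool(onz(m,318.5,362,e[2]-.0364)))
for z in(-.0804+.044,-.0804+.022): print(proj(m,e+[0,0,z]))
E
```

```text
[-0.0004061   0.0002759   0.03639793]
(np.float64(317.82702075952665), np.float64(361.54500111099617))
(np.float64(317.79819874587014), np.float64(327.865791034485))
```

>>> drive_tool(deltas=[{"gripper": 255,"offset": [-0.013,0.043,0],"angular": [0,0,0]},{"gripper": 255,"offset": [-0.026,0.086,0],"angular": [0,0,0]},{"gripper": 255,"offset": [-0.039,0.129,0],"angular": [0,0,0]},{"gripper": 255,"offset": [-0.052,0.172,0],"angular": [0,0,0]},{"gripper": 255,"offset": [-0.065,0.215,0],"angular": [0,0,0]}])

```text
t: 5.75
eef_pos: [0.5684, 0.0418, 0.2073]
tool_rot: [0.0, 0.99, 0.142, -0.001]
contact_force: [1.9, -0.3, -2.4]
gripper_width: 0.503
grasp_force: 51.9
```

>>> drive_tool(deltas=[{"gripper": 255,"offset": [0,0,0],"angular": [0,0,0]},{"gripper": 255,"offset": [0,0,0],"angular": [0,0,0]}])

```text
t: 5.95
eef_pos: [0.5688, 0.042, 0.2074]
tool_rot: [0.0, 0.99, 0.141, -0.001]
contact_force: [-0.6, 0.9, -2.5]
gripper_width: 0.505
grasp_force: 52.0
```

```bash
python3 look.py w6 0.571,0.0445,0.16;  python3 - <<'E'
from h import *
a=optics.read_camera("scene");b=optics.read_camera("top")
c=np.hstack([cv2.resize(a[170:310,270:410],(400,400)),cv2.resize(b[190:330,250:390],(400,400))]);cv2.imwrite("pics/st6.png",c)
cv2.imwrite("pics/s6.png",a);cv2.imwrite("pics/t6.png",b)
E
```

```text
[0.571  0.0445 0.16  ] [0.0022 0.0001 0.0478]
```

View pics/st6.png

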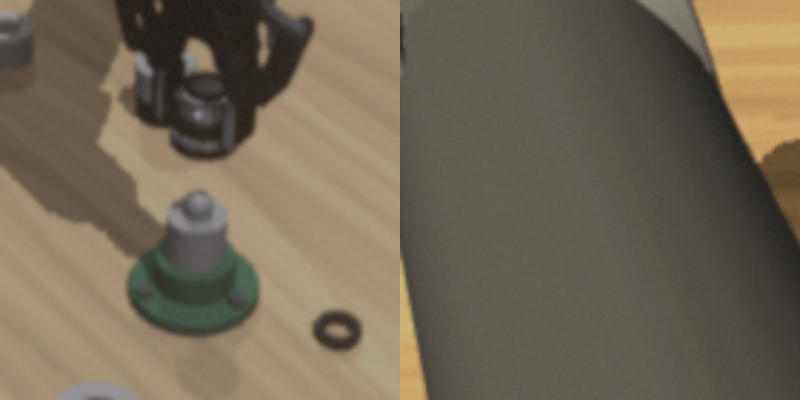

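The scene crop (left half) shows the head bottom centred near crop (205,150), almost straight above the pilot, whose tip is at (199,195). The arm hides the nest in the top view (right half).

```bash
python3 - <<'E'
from h import *
import pickle
s=optics.camera_model("scene");im=cv2.imread("pics/s6.png")
T=lambda p:(np.array(proj(s,p))-[270,170])*400/140
e,r=tool();print(e)
for n,p in(("nose top",e+[0,0,-.0364]),("collar bottom",e+[0,0,-.0804]),("pilot top c",(.570,.0447,.088)),("pilot foot",(.570,.0447,.070)),("foot",(.570,.0447,.012))): print(n,T(p).round(1))
for dx,dy in((.002,0),(0,.002)): print((T((.570+dx,.0447+dy,.07))-T((.570,.0447,.07))).round(1))
hsv=cv2.cvtColor(im,cv2.COLOR_BGR2HSV)[230:300,300:380]
g=cv2.inRange(hsv,(45,50,15),(95,255,255))
c=max(cv2.findContours(g,0,2)[0],key=cv2.contourArea);el=cv2.fitEllipse(cv2.convexHull(c));x,y,w,h=cv2.boundingRect(c)
print("foot cols",((x+w/2-.5+300-270)*400/140),el)
row={}
for v in(246,250,254):
    r_=hsv[v-230];print(v,[ (300+i,int(a[1]),int(a[2])) for i,a in enumerate(r_) if 24<=i<=54][::2])
m=pickle.load(open("pics/w6.pkl","rb"))
im=cv2.imread("pics/w6.png");cv2.imwrite("pics/w6c.png",cv2.resize(im[150:400,200:440],(720,600)))
E
```

```text
[0.56928327 0.04560389 0.20826305]
nose top [204.1  85.7]
collar bottom [201.  143.1]
pilot top c [196.6 192.2]
pilot foot [195.4 213.7]
foot [191.9 280.2]
[-2.4  1.1]
[1.9 1.6]
foot cols 191.42857142857142 ((37.40705871582031, 39.61945724487305), (31.481904983520508, 44.158565521240234), 94.83711242675781)
246 [(324, 74, 142), (326, 66, 171), (328, 47, 141), (330, 4, 141), (332, 2, 143), (334, 6, 126), (336, 11, 90), (338, 9, 89), (340, 5, 94), (342, 10, 99), (344, 2, 127), (346, 5, 141), (348, 7, 142), (350, 61, 166), (352, 71, 172), (354, 71, 172)]
250 [(324, 84, 103), (326, 78, 105), (328, 61, 83), (330, 21, 73), (332, 7, 103), (334, 4, 127), (336, 4, 123), (338, 2, 123), (340, 2, 122), (342, 2, 122), (344, 6, 121), (346, 7, 115), (348, 32, 104), (350, 73, 164), (352, 72, 173), (354, 69, 173)]
254 [(324, 79, 107), (326, 59, 73), (328, 24, 63), (330, 22, 69), (332, 20, 75), (334, 16, 82), (336, 14, 88), (338, 14, 92), (340, 14, 91), (342, 11, 93), (344, 11, 91), (346, 14, 92), (348, 26, 89), (350, 61, 142), (352, 72, 171), (354, 75, 171)]
```

View pics/w6c.png

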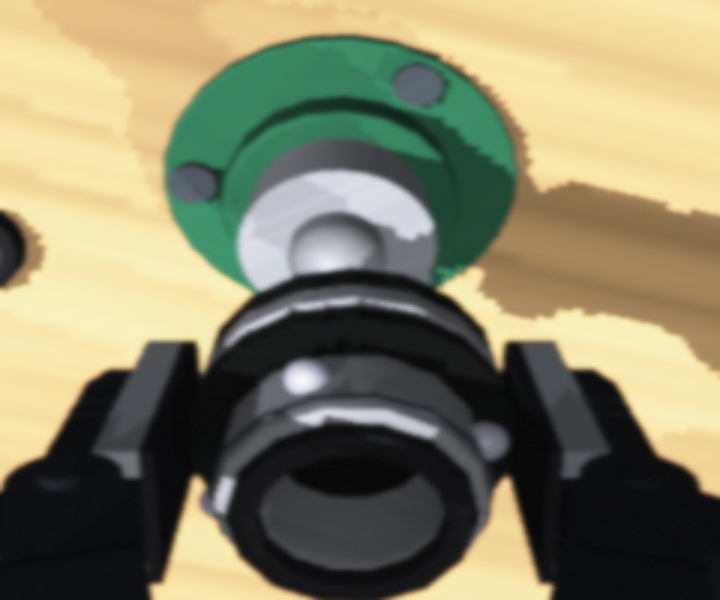

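The wrist crop shows the pilot dome at crop (336,250) and the shoulder ellipse spanning columns 237 to 437. The head nose is at (350,505), so the nest lies a few mm to the tool's -y.

```bash
python3 - <<'E'
from h import *
import pickle
im=cv2.imread("pics/w6.png");m=pickle.load(open("pics/w6.pkl","rb"))
for _ in range(5): 
    optics.read_camera("top");o=bot.get_obs();print(np.round(o["eef_pos"],4),np.round(optics.camera_model("wrist")["cam_to_world"][:3,3],4))
print("wcam",m["cam_to_world"][:3,3])
e=o["eef_pos"]
hsv=cv2.cvtColor(im,cv2.COLOR_BGR2HSV);g=cv2.inRange(hsv,(50,80,20),(90,255,255))
c=max(cv2.findContours(g,0,2)[0],key=cv2.contourArea)
f=c[:,0][(c[:,0,1]<230)&((c[:,0,0]<266)|(c[:,0,0]>362)|(c[:,0,1]<190))]
el=cv2.fitEllipse(f);P=onz(m,*el[0],.012);print("foot",el,P)
s=onz(m,312.3,220.8,.07);print("shoulder back",s)
print("shoulder L,R",onz(m,279,250,.07),onz(m,345.7,250,.07))
print("dome",onz(m,312,237,.085))
for z in(.07,.012):print("axis px",z,proj(m,[.570,.0447,z]))
E
```

```text
[0.5694 0.0457 0.2084] [0.6458 0.068  0.2777]
[0.5695 0.0456 0.2086] [0.6459 0.0679 0.2779]
[0.5696 0.0454 0.2087] [0.646  0.0676 0.278 ]
[0.5697 0.0451 0.2088] [0.646  0.0674 0.2781]
[0.5697 0.0448 0.2088] [0.6461 0.0671 0.2781]
wcam [0.64554061 0.06391023 0.27656179]
foot ((314.32965087890625, 214.8944549560547), (97.5909652709961, 111.90434265136719), 99.56443786621094) [0.57802208 0.04630736 0.012     ]
shoulder back [0.58906796 0.05032312 0.07      ]
shoulder L,R [0.56602491 0.06453549 0.07      ] [0.57714922 0.02608296 0.07      ]
dome [0.5842294  0.04893257 0.085     ]
axis px 0.07 (np.float64(312.59811235413105), np.float64(252.64346878414133))
axis px 0.012 (np.float64(313.4414292959982), np.float64(225.3969437992782))
```

```bash
cat > nest.py <<'E'
from look import *
e0=[]
for k in range(3):
    m,im=look(f"n{k}");e,r=tool()
    hsv=cv2.cvtColor(im,cv2.COLOR_BGR2HSV);s=cv2.inRange(hsv,(0,0,110),(180,45,255))
    s[:,:265]=0;s[:,360:]=0;s[:200]=0;s[262:]=0
    c=max(cv2.findContours(s,0,2)[0],key=cv2.contourArea);x,y,w,h=cv2.boundingRect(c)
    p=onz(m,x+w/2-.5,y-.5,.07);p=p-r.apply([.02,0,0]);print((x,y,w,h),"nest",p.round(4),"tcp",e.round(4),"rel tool",to_tool(p).round(4))
E
python3 nest.py
```

```text
(284, 221, 65, 41) nest [0.5714 0.0456 0.07  ] tcp [0.5697 0.0446 0.2089] rel tool [ 0.0019 -0.0005  0.1389]
(283, 222, 65, 40) nest [0.5707 0.0457 0.07  ] tcp [0.5697 0.0444 0.2089] rel tool [ 0.0013 -0.001   0.1389]
(283, 221, 65, 41) nest [0.5713 0.0457 0.07  ] tcp [0.5697 0.0442 0.2089] rel tool [ 0.0019 -0.0009  0.1389]
```

>>> drive_tool(deltas=[{"gripper": 255,"offset": [0.0015,-0.001,0.01],"angular": [0,0,0]},{"gripper": 255,"offset": [0.0015,-0.001,0.02],"angular": [0,0,0]},{"gripper": 255,"offset": [0.0015,-0.001,0.03],"angular": [0,0,0]},{"gripper": 255,"offset": [0.0015,-0.001,0.035],"angular": [0,0,0]},{"gripper": 255,"offset": [0.0015,-0.001,0.035],"angular": [0,0,0]}])

```text
t: 7.0
eef_pos: [0.5702, 0.0451, 0.1725]
tool_rot: [-0.0, 0.99, 0.142, -0.001]
contact_force: [0.1, -0.5, -2.9]
gripper_width: 0.502
grasp_force: 51.9
```

>>> drive_tool(deltas=[{"gripper": 255,"offset": [0,0,0.003],"angular": [0,0,0]},{"gripper": 255,"offset": [0,0,0.006],"angular": [0,0,0]},{"gripper": 255,"offset": [0,0,0.009],"angular": [0,0,0]},{"gripper": 255,"offset": [0,0,0.012],"angular": [0,0,0]},{"gripper": 255,"offset": [0,0,0.012],"angular": [0,0,0]}])

```text
t: 7.5
eef_pos: [0.5708, 0.0453, 0.1615]
tool_rot: [-0.0, 0.99, 0.142, -0.0]
contact_force: [0.2, 0.6, -3.1]
gripper_width: 0.502
grasp_force: 52.0
```

>>> drive_tool(deltas=[{"gripper": 255,"offset": [0,0,0.003],"angular": [0,0,0]},{"gripper": 255,"offset": [0,0,0.006],"angular": [0,0,0]},{"gripper": 255,"offset": [0,0,0.008],"angular": [0,0,0]},{"gripper": 255,"offset": [0,0,0.01],"angular": [0,0,0]},{"gripper": 255,"offset": [0,0,0.01],"angular": [0,0,0]}])

```text
t: 8.0
eef_pos: [0.5711, 0.0455, 0.1517]
tool_rot: [-0.0, 0.99, 0.142, 0.0]
contact_force: [1.8, 0.3, -3.8]
gripper_width: 0.504
grasp_force: 51.9
```

>>> drive_tool(deltas=[{"gripper": 255,"offset": [0,0,0.001],"angular": [0,0,0]},{"gripper": 255,"offset": [0,0,0.002],"angular": [0,0,0]},{"gripper": 255,"offset": [0,0,0.002],"angular": [0,0,0]}])

```text
t: 8.3
eef_pos: [0.5712, 0.0454, 0.1505]
tool_rot: [0.0, 0.99, 0.142, 0.0]
contact_force: [-0.1, 1.0, 3.1]
gripper_width: 0.502
grasp_force: 52.4
```

>>> drive_tool(deltas=[{"gripper": 255,"offset": [0,0,0.001],"angular": [0,0,0]},{"gripper": 0,"offset": [0,0,0],"angular": [0,0,0]},{"gripper": 0,"offset": [0,0,0],"angular": [0,0,0]},{"gripper": 0,"offset": [0,0,0],"angular": [0,0,0]},{"gripper": 0,"offset": [0,0,0],"angular": [0,0,0]}])

```text
t: 8.8
eef_pos: [0.5708, 0.0451, 0.1497]
tool_rot: [0.0, 0.99, 0.142, -0.0]
contact_force: [-0.1, 0.1, -0.5]
gripper_width: 1.003
grasp_force: 0.0
```

>>> drive_tool(deltas=[{"gripper": 0,"offset": [0,0,0],"angular": [0,0,0]},{"gripper": 0,"offset": [0,0,-0.03],"angular": [0,0,0]},{"gripper": 0,"offset": [0,0,-0.07],"angular": [0,0,0]},{"gripper": 0,"offset": [0,0,-0.1],"angular": [0,0,0]},{"gripper": 0,"offset": [0,0,-0.1],"angular": [0,0,0]}])

```text
t: 9.3
eef_pos: [0.5732, 0.0458, 0.2545]
tool_rot: [0.0, 0.99, 0.142, 0.004]
contact_force: [0.0, -0.5, -0.0]
gripper_width: 0.997
grasp_force: 0.0
```

```bash
python3 look.py w7 0.5139,-0.2773,0.20; python3 - <<'E'
from h import *
cv2.imwrite("pics/w7c.png",np.vstack([cv2.resize(cv2.imread("pics/w7.png"),(400,300)),cv2.resize(optics.read_camera("scene")[180:300,260:420],(400,300))]))
E
```

```text
[ 0.5139 -0.2773  0.2   ] [-0.147   0.2933  0.0517]
```

View pics/w7c.png

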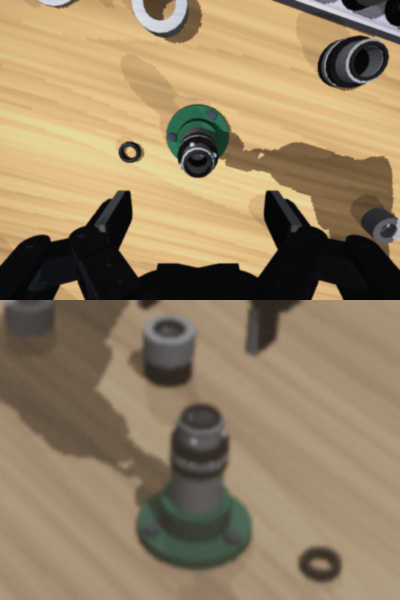

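The head sits upright on the nest, at (198,160) in the upper picture and (200,440) in the lower. Now on to the shell, measuring by masks only.

>>> drive_tool(deltas=[{"gripper": 0,"offset": [-0.02,0.04,0],"angular": [0,0,0]},{"gripper": 0,"offset": [-0.04,0.08,0],"angular": [0,0,0]},{"gripper": 0,"offset": [-0.06,0.12,0],"angular": [0,0,0]},{"gripper": 0,"offset": [-0.08,0.16,0],"angular": [0,0,0]},{"gripper": 0,"offset": [-0.1,0.2,0],"angular": [0,0,0]}])

```text
t: 9.9
eef_pos: [0.5299, -0.1764, 0.2483]
tool_rot: [-0.0, 0.99, 0.142, -0.001]
contact_force: [-0.0, -1.0, 0.0]
gripper_width: 1.0
grasp_force: 0.0
```

>>> drive_tool(deltas=[{"gripper": 0,"offset": [-0.02,0.04,0.02],"angular": [0,0,0]},{"gripper": 0,"offset": [-0.04,0.08,0.04],"angular": [0,0,0]},{"gripper": 0,"offset": [-0.047,0.093,0.08],"angular": [0,0,0]},{"gripper": 0,"offset": [-0.047,0.093,0.09],"angular": [0,0,0]},{"gripper": 0,"offset": [-0.047,0.093,0.09],"angular": [0,0,0]}])

```text
t: 10.4
eef_pos: [0.5109, -0.2759, 0.1571]
tool_rot: [-0.002, 0.99, 0.143, -0.002]
contact_force: [0.6, 0.3, 0.6]
gripper_width: 0.998
grasp_force: 0.0
```

```bash
cat > shell.py <<'E'
from look import *
for k in range(3):
    m,im=look(f"sh{k}");hsv=cv2.cvtColor(im,cv2.COLOR_BGR2HSV);s=cv2.inRange(hsv,(0,0,120),(180,50,255));s[300:]=0
    for c in cv2.findContours(s,0,2)[0]:
        if cv2.contourArea(c)>800:
            e=cv2.fitEllipse(cv2.convexHull(c));p=onz(m,*e[0],.028);p[2]=.078;print(np.round(e[0],1),np.round(e[1],1),p.round(4),"tool",to_tool(p).round(4),tool()[0].round(4))
E
python3 shell.py
```

```text
[ 44.  294.6] [70.1 90.6] [ 0.443 -0.124  0.078] tool [-0.0236 -0.1647  0.0815] [ 0.5125 -0.2754  0.159 ]
[320.1 250.2] [61.2 83.5] [ 0.5174 -0.2756  0.078 ] tool [0.0048 0.0018 0.081 ] [ 0.5125 -0.2754  0.159 ]
[ 46.3 296.3] [69.8 90.1] [ 0.4428 -0.1243  0.078 ] tool [-0.0248 -0.1648  0.0824] [ 0.5134 -0.2754  0.1603]
[320.  255.2] [68.  80.2] [ 0.5157 -0.2764  0.078 ] tool [0.0019 0.0016 0.0823] [ 0.5134 -0.2754  0.1603]
[ 46.8 296.2] [68.4 88.1] [ 0.4435 -0.1242  0.078 ] tool [-0.0246 -0.1652  0.0829] [ 0.5139 -0.2756  0.161 ]
[319.3 257.4] [69.8 79. ] [ 0.5151 -0.2766  0.078 ] tool [0.0007 0.0013 0.083 ] [ 0.5139 -0.2756  0.161 ]
```

>>> drive_tool(deltas=[{"gripper": 0,"offset": [0.0005,0.001,0.03],"angular": [0,0,0]},{"gripper": 0,"offset": [0.0005,0.001,0.06],"angular": [0,0,0]},{"gripper": 0,"offset": [0.0005,0.001,0.075],"angular": [0,0,0]},{"gripper": 0,"offset": [0.0005,0.001,0.077],"angular": [0,0,0]},{"gripper": 0,"offset": [0.0005,0.001,0.077],"angular": [0,0,0]}])

```text
t: 11.05
eef_pos: [0.514, -0.2778, 0.0838]
tool_rot: [0.0, 0.99, 0.143, 0.0]
contact_force: [0.7, -0.0, -0.1]
gripper_width: 1.0
grasp_force: 0.0
```

>>> drive_tool(deltas=[{"gripper": 0,"offset": [0,0,0],"angular": [0,0,0]}])

```text
t: 11.15
eef_pos: [0.5144, -0.2783, 0.0845]
tool_rot: [0.001, 0.99, 0.143, 0.001]
contact_force: [0.3, -0.3, 0.6]
gripper_width: 1.002
grasp_force: 0.0
```

>>> drive_tool(deltas=[{"gripper": 255,"offset": [0,0,0],"angular": [0,0,0]},{"gripper": 255,"offset": [0,0,0],"angular": [0,0,0]},{"gripper": 255,"offset": [0,0,0],"angular": [0,0,0]},{"gripper": 255,"offset": [0,0,0],"angular": [0,0,0]},{"gripper": 255,"offset": [0,0,0],"angular": [0,0,0]}], grip_force=80)

```text
t: 11.65
eef_pos: [0.5136, -0.2784, 0.0841]
tool_rot: [0.0, 0.99, 0.142, 0.0]
contact_force: [-1.7, 0.2, 8.1]
gripper_width: 0.525
grasp_force: 80.2
```

>>> drive_tool(deltas=[{"gripper": 255,"offset": [0,0,0],"angular": [0,0,0]},{"gripper": 255,"offset": [0,0,0],"angular": [0,0,0]}])

```text
t: 11.85
eef_pos: [0.5136, -0.2784, 0.0841]
tool_rot: [0.0, 0.99, 0.142, 0.0]
contact_force: [-2.3, 0.7, 7.9]
gripper_width: 0.522
grasp_force: 80.2
```

>>> drive_tool(deltas=[{"gripper": 255,"offset": [0,0,-0.03],"angular": [0,0,0]},{"gripper": 255,"offset": [0,0,-0.07],"angular": [0,0,0]},{"gripper": 255,"offset": [0,0,-0.11],"angular": [0,0,0]},{"gripper": 255,"offset": [0,0,-0.15],"angular": [0,0,0]},{"gripper": 255,"offset": [0,0,-0.17],"angular": [0,0,0]}])

```text
t: 12.35
eef_pos: [0.5143, -0.2786, 0.2568]
tool_rot: [0.001, 0.99, 0.142, 0.002]
contact_force: [0.6, -0.4, -1.1]
gripper_width: 0.515
grasp_force: 82.2
```

```bash
python3 - <<'E'
from look import *
m,im=look("w8");e,r=tool();print(e)
hsv=cv2.cvtColor(im,cv2.COLOR_BGR2HSV);s=cv2.inRange(hsv,(0,0,110),(180,60,255));s[:300]=0
for c in cv2.findContours(s,0,2)[0]:
    if cv2.contourArea(c)>300:
        el=cv2.fitEllipse(cv2.convexHull(c));p=onz(m,*el[0],e[2]-.0845+.028);print(np.round(el[0],1),np.round(el[1],1),cv2.boundingRect(c),to_tool(p).round(4))
print("expected",proj(m,e+[0,0,-.0565]))
print(to_tool([.571,.0453,.25]))
E
```

```text
[ 0.51517395 -0.27896061  0.25901256]
[317.9 306.8] [ 33.6 109.6] (264, 300, 109, 21) [ 0.0106 -0.0001  0.0566]
expected (np.float64(317.28126356713693), np.float64(331.94523745646455))
[ 0.14482376 -0.29546668  0.00826069]
```

```bash
python3 - <<'E'
from look import *
im=cv2.imread("pics/w8.png");v=im.max(2)
print("col317",[(r,int(v[r,317])) for r in range(250,410,4)])
print("row332",[(c,int(v[332,c])) for c in range(250,390,4)])
m=pickle.load(open("pics/w8.pkl","rb"));e,r=tool()
for n,z in(("top",-.0561),):
  for R_ in(.0235,.013): print(n,R_,[np.round(proj(m,e+r.apply([a,0,0])+[0,0,z]),1) for a in(R_,-R_)],[np.round(proj(m,e+r.apply([0,a,0])+[0,0,z]),1) for a in(R_,-R_)])
E
```

```text
col317 [(250, 180), (254, 76), (258, 75), (262, 73), (266, 71), (270, 71), (274, 76), (278, 179), (282, 177), (286, 182), (290, 181), (294, 179), (298, 179), (302, 229), (306, 234), (310, 236), (314, 236), (318, 236), (322, 234), (326, 233), (330, 229), (334, 175), (338, 108), (342, 95), (346, 60), (350, 57), (354, 60), (358, 95), (362, 108), (366, 108), (370, 104), (374, 105), (378, 145), (382, 231), (386, 232), (390, 233), (394, 227), (398, 227), (402, 229), (406, 225)]
row332 [(250, 8), (254, 10), (258, 11), (262, 101), (266, 104), (270, 105), (274, 106), (278, 104), (282, 105), (286, 74), (290, 85), (294, 85), (298, 96), (302, 176), (306, 220), (310, 217), (314, 220), (318, 225), (322, 227), (326, 219), (330, 182), (334, 124), (338, 88), (342, 85), (346, 74), (350, 100), (354, 88), (358, 83), (362, 83), (366, 82), (370, 82), (374, 16), (378, 6), (382, 9), (386, 13)]
top 0.0235 [array([317.3, 276.8]), array([317.3, 382.8])] [array([378.1, 332.6]), array([256.5, 332.5])]
top 0.013 [array([317.3, 302.4]), array([317.3, 361. ])] [array([350.9, 332.5]), array([283.6, 332.5])]
```

>>> drive_tool(deltas=[{"gripper": 255,"offset": [0.02,-0.041,0],"angular": [0,0,0]},{"gripper": 255,"offset": [0.04,-0.082,0],"angular": [0,0,0]},{"gripper": 255,"offset": [0.06,-0.123,0],"angular": [0,0,0]},{"gripper": 255,"offset": [0.08,-0.164,0],"angular": [0,0,0]},{"gripper": 255,"offset": [0.1,-0.205,0],"angular": [0,0,0]}])

```text
t: 12.9
eef_pos: [0.5511, -0.0516, 0.2526]
tool_rot: [0.0, 0.99, 0.142, -0.0]
contact_force: [1.5, -0.2, -0.8]
gripper_width: 0.519
grasp_force: 82.2
```

>>> drive_tool(deltas=[{"gripper": 255,"offset": [0.02,-0.04,0],"angular": [0,0,0]},{"gripper": 255,"offset": [0.04,-0.08,0],"angular": [0,0,0]},{"gripper": 255,"offset": [0.044,-0.09,0],"angular": [0,0,0]},{"gripper": 255,"offset": [0.044,-0.09,0],"angular": [0,0,0]},{"gripper": 255,"offset": [0.044,-0.09,0],"angular": [0,0,0]}])

```text
t: 13.4
eef_pos: [0.5679, 0.0439, 0.2524]
tool_rot: [0.001, 0.99, 0.142, -0.001]
contact_force: [0.5, -1.2, -0.7]
gripper_width: 0.521
grasp_force: 82.2
```

>>> drive_tool(deltas=[{"gripper": 255,"offset": [0,0,0],"angular": [0,0,0]},{"gripper": 255,"offset": [0,0,0],"angular": [0,0,0]},{"gripper": 255,"offset": [0,0,0],"angular": [0,0,0]},{"gripper": 255,"offset": [0,0,0],"angular": [0,0,0]}])

```text
t: 13.8
eef_pos: [0.5682, 0.0448, 0.2529]
tool_rot: [0.0, 0.99, 0.142, 0.0]
contact_force: [0.4, 0.8, -0.2]
gripper_width: 0.517
grasp_force: 82.2
```

```bash
python3 - <<'E'
from look import *
for k in range(3):
    m,im=look(f"h{k}");print(tool()[0].round(4),to_tool([.571,.0453,.176]).round(4))
v=im.max(2);print(proj(m,[.571,.0453,.114]),proj(m,[.571,.0453,.092]),proj(m,[.571,.0453,.07]))
print("col",[(r,int(v[r,315])) for r in range(160,310,4)])
for R_ in range(200,290,12): print(R_,[(c,int(v[R_,c])) for c in range(262,372,4)])
E
```

```text
[0.5682 0.045  0.2529] [0.0027 0.0005 0.0769]
[0.5683 0.0452 0.253 ] [0.0027 0.0007 0.077 ]
[0.5682 0.0453 0.2529] [0.0027 0.0008 0.0769]
(np.float64(317.4642667348381), np.float64(251.11578809237176)) (np.float64(317.4031246844397), np.float64(239.60074018143627)) (np.float64(317.351687130856), np.float64(229.91336643327529))
col [(160, 96), (164, 122), (168, 117), (172, 117), (176, 119), (180, 106), (184, 50), (188, 116), (192, 113), (196, 83), (200, 81), (204, 42), (208, 115), (212, 22), (216, 25), (220, 42), (224, 77), (228, 207), (232, 57), (236, 48), (240, 81), (244, 72), (248, 42), (252, 83), (256, 84), (260, 81), (264, 80), (268, 78), (272, 68), (276, 146), (280, 192), (284, 195), (288, 195), (292, 192), (296, 192), (300, 222), (304, 243), (308, 233)]
200 [(262, 224), (266, 203), (270, 122), (274, 122), (278, 120), (282, 118), (286, 115), (290, 118), (294, 117), (298, 117), (302, 104), (306, 95), (310, 90), (314, 83), (318, 76), (322, 68), (326, 64), (330, 62), (334, 83), (338, 110), (342, 121), (346, 61), (350, 64), (354, 67), (358, 119), (362, 129), (366, 117), (370, 151)]

[... 1584 characters left out ...]
4), (362, 244), (366, 244), (370, 244)]
272 [(262, 243), (266, 244), (270, 243), (274, 168), (278, 104), (282, 102), (286, 102), (290, 98), (294, 95), (298, 91), (302, 84), (306, 85), (310, 82), (314, 70), (318, 74), (322, 72), (326, 70), (330, 68), (334, 66), (338, 63), (342, 62), (346, 61), (350, 61), (354, 60), (358, 128), (362, 243), (366, 244), (370, 244)]
284 [(262, 244), (266, 243), (270, 117), (274, 103), (278, 103), (282, 116), (286, 188), (290, 213), (294, 215), (298, 213), (302, 198), (306, 195), (310, 195), (314, 196), (318, 193), (322, 192), (326, 192), (330, 195), (334, 196), (338, 197), (342, 197), (346, 187), (350, 90), (354, 60), (358, 60), (362, 58), (366, 230), (370, 243)]
```

>>> drive_tool(deltas=[{"gripper": 255,"offset": [0.002,0.001,0.015],"angular": [0,0,0]},{"gripper": 255,"offset": [0.002,0.001,0.03],"angular": [0,0,0]},{"gripper": 255,"offset": [0.002,0.001,0.045],"angular": [0,0,0]},{"gripper": 255,"offset": [0.002,0.001,0.051],"angular": [0,0,0]},{"gripper": 255,"offset": [0.002,0.001,0.051],"angular": [0,0,0]}], grip_force=100)

```text
t: 14.45
eef_pos: [0.5695, 0.0451, 0.2001]
tool_rot: [-0.0, 0.99, 0.143, -0.002]
contact_force: [-0.3, 0.3, -1.1]
gripper_width: 0.511
grasp_force: 103.6
```

>>> drive_tool(deltas=[{"gripper": 255,"offset": [0,0,0],"angular": [0,0,0]},{"gripper": 255,"offset": [0,0,0.003],"angular": [0,0,0]},{"gripper": 255,"offset": [0,0,0.006],"angular": [0,0,0]},{"gripper": 255,"offset": [0,0,0.009],"angular": [0,0,0]},{"gripper": 255,"offset": [0,0,0.009],"angular": [0,0,0]}])

```text
t: 14.95
eef_pos: [0.5702, 0.045, 0.1926]
tool_rot: [0.0, 0.99, 0.142, -0.0]
contact_force: [0.3, -0.0, -1.3]
gripper_width: 0.509
grasp_force: 103.6
```

>>> drive_tool(deltas=[{"gripper": 255,"offset": [0,0,0.002],"angular": [0,0,0]},{"gripper": 255,"offset": [0,0,0.004],"angular": [0,0,0]},{"gripper": 255,"offset": [0,0,0.006],"angular": [0,0,0]},{"gripper": 255,"offset": [0,0,0.008],"angular": [0,0,0]},{"gripper": 255,"offset": [0,0,0.008],"angular": [0,0,0]}])

```text
t: 15.45
eef_pos: [0.5699, 0.0449, 0.1846]
tool_rot: [0.0, 0.99, 0.142, -0.001]
contact_force: [-2.7, -1.3, 2.2]
gripper_width: 0.518
grasp_force: 104.0
```

>>> drive_tool(deltas=[{"gripper": 255,"offset": [0,0,0.001],"angular": [0,0,0]},{"gripper": 255,"offset": [0,0,0.002],"angular": [0,0,0]},{"gripper": 255,"offset": [0,0,0.002],"angular": [0,0,0]}])

```text
t: 15.75
eef_pos: [0.5701, 0.0449, 0.1832]
tool_rot: [0.0, 0.99, 0.142, -0.0]
contact_force: [-4.5, -2.1, 6.1]
gripper_width: 0.516
grasp_force: 104.5
```

>>> drive_tool(deltas=[{"gripper": 255,"offset": [-0.0008,0,0],"angular": [0,0,0]},{"gripper": 255,"offset": [-0.0008,0,0.001],"angular": [0,0,0]},{"gripper": 255,"offset": [-0.0008,0,0.002],"angular": [0,0,0]},{"gripper": 255,"offset": [-0.0008,0,0.002],"angular": [0,0,0]}])

```text
t: 16.15
eef_pos: [0.5698, 0.0447, 0.1811]
tool_rot: [0.0, 0.99, 0.142, 0.0]
contact_force: [-1.4, -0.5, 1.0]
gripper_width: 0.509
grasp_force: 103.9
```

>>> drive_tool(deltas=[{"gripper": 255,"offset": [0,0,0.001],"angular": [0,0,0]},{"gripper": 255,"offset": [0,0,0.002],"angular": [0,0,0]},{"gripper": 255,"offset": [0,0,0.002],"angular": [0,0,0]}])

```text
t: 16.45
eef_pos: [0.5697, 0.045, 0.1783]
tool_rot: [-0.0, 0.99, 0.142, -0.0]
contact_force: [0.9, -0.8, -3.8]
gripper_width: 0.513
grasp_force: 103.4
```

>>> drive_tool(deltas=[{"gripper": 255,"offset": [0,0,0.001],"angular": [0,0,0]},{"gripper": 255,"offset": [0,0,0.002],"angular": [0,0,0]},{"gripper": 255,"offset": [0,0,0.002],"angular": [0,0,0]}])

```text
t: 16.75
eef_pos: [0.5697, 0.045, 0.1768]
tool_rot: [-0.0, 0.99, 0.142, -0.0]
contact_force: [-0.4, -0.3, -0.8]
gripper_width: 0.513
grasp_force: 103.6
```

>>> drive_tool(deltas=[{"gripper": 255,"offset": [0,0,0.001],"angular": [0,0,0]},{"gripper": 255,"offset": [0,0,0.001],"angular": [0,0,0]},{"gripper": 255,"offset": [0,0,0.001],"angular": [0,0,0]}])

```text
t: 17.05
eef_pos: [0.5697, 0.045, 0.1761]
tool_rot: [-0.0, 0.99, 0.142, 0.0]
contact_force: [-1.8, 0.8, 0.1]
gripper_width: 0.509
grasp_force: 103.9
```

>>> drive_tool(deltas=[{"gripper": 255,"offset": [0,0,0.001],"angular": [0,0,0]},{"gripper": 255,"offset": [0,0,0.002],"angular": [0,0,0]},{"gripper": 255,"offset": [0,0,0.002],"angular": [0,0,0]}])

```text
t: 17.35
eef_pos: [0.5699, 0.045, 0.1757]
tool_rot: [0.0, 0.99, 0.142, 0.0]
contact_force: [-6.5, -0.9, 16.0]
gripper_width: 0.508
grasp_force: 105.7
```

>>> drive_tool(deltas=[{"gripper": 255,"offset": [0,0,0.001],"angular": [0,0,0]},{"gripper": 255,"offset": [0,0,0.001],"angular": [0,0,0]},{"gripper": 255,"offset": [0,0,0.001],"angular": [0,0,0]}])

```text
t: 17.65
eef_pos: [0.5699, 0.0451, 0.1757]
tool_rot: [0.0, 0.99, 0.142, 0.001]
contact_force: [-10.0, -0.9, 24.4]
gripper_width: 0.515
grasp_force: 106.5
```

>>> drive_tool(deltas=[{"gripper": 255,"offset": [-0.001,0,0],"angular": [0,0,0]},{"gripper": 255,"offset": [-0.001,0,0],"angular": [0,0,0]},{"gripper": 255,"offset": [-0.001,0,0],"angular": [0,0,0]},{"gripper": 255,"offset": [-0.001,0,0],"angular": [0,0,0]}])

```text
t: 18.05
eef_pos: [0.5696, 0.045, 0.1757]
tool_rot: [0.0, 0.99, 0.142, 0.001]
contact_force: [-7.2, -0.7, 21.0]
gripper_width: 0.513
grasp_force: 106.0
```

>>> drive_tool(deltas=[{"gripper": 255,"offset": [0,0,0],"angular": [0,0,0]},{"gripper": 255,"offset": [0,0,0],"angular": [0,0,0]},{"gripper": 255,"offset": [0,0,0],"angular": [0,0,0]},{"gripper": 255,"offset": [0,0,0],"angular": [0,0,0]},{"gripper": 255,"offset": [0,0,0],"angular": [0,0,0]}])

```text
t: 18.55
eef_pos: [0.5696, 0.045, 0.1757]
tool_rot: [0.0, 0.99, 0.142, 0.001]
contact_force: [-7.6, -1.1, 21.8]
gripper_width: 0.511
grasp_force: 106.0
```

```bash
python3 - <<'E'
from look import *
m,im=look("w9");v=im.max(2);e,r=tool()
print("col317",[(q,int(v[q,317])) for q in range(250,410,4)])
print("exp",[np.round(proj(m,e+r.apply([a,0,0])+[0,0,-.0561]),1) for a in(.0235,.013,-.013,-.0235)])
E
```

```text
col317 [(250, 92), (254, 87), (258, 84), (262, 83), (266, 80), (270, 81), (274, 89), (278, 201), (282, 199), (286, 204), (290, 202), (294, 200), (298, 211), (302, 82), (306, 10), (310, 8), (314, 9), (318, 11), (322, 55), (326, 65), (330, 66), (334, 68), (338, 66), (342, 65), (346, 15), (350, 20), (354, 59), (358, 106), (362, 124), (366, 123), (370, 119), (374, 121), (378, 146), (382, 244), (386, 241), (390, 239), (394, 241), (398, 240), (402, 242), (406, 245)]
exp [array([315.9, 276. ]), array([315.9, 301.3]), array([316., 359.]), array([316.1, 380.6])]
```

The shell has not slipped in the grip, it is at the hard stop (0.1757 against an expected 0.176), and the press is steady at about 22 N.

```bash
python3 -c "
from station import bot
print(bot.hand_in())"
```

```text
the job is handed in; nothing more can be done
None
```

I handed the job in at about 18.6 s: the seal head is on the nest pilot, and the shell is pushed past the snap to its hard stop at the expected height, with the gripper still pressing it down at about 22 N; no verdict came back.

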